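# Clear the jars off a sliding-lid chest and fetch the stamp

### The arm

A 7-joint arm with a two-finger parallel gripper is mounted at the origin on the work surface. World frame = base frame: x ahead of the robot, y to its left, z up, the work surface at z = 0. Lengths are in m, angles in rad, forces in N, time in s.
With the tool pointing down it reaches from about 0.425 to 0.925 m from the base axis. Payload 6.8 kg.
Tool frame: the origin (TCP) lies on the front face of the gripper's body, between the roots of the fingers; the fingertips stand 73 mm ahead of it and the grasp point (between the pads) lies 54 mm ahead of it; z points along the fingers, y is the line along which they close (so a half turn about z gives the same grasp; the last joint's range is limited). The gripper opens to 85 mm and grips with 20 to 120 N. Pads are 22 mm wide; open, the fingers measure 114 mm over their backs; the gripper's body (76 mm by 85 mm) begins 54 mm behind the grasp point. The pads swing forward as they close: fully open they stand 13 mm farther back than shut.
Start: joints at [1.022, 0.477, 0.022, 1.555, -0.011, 1.109, -0.083], TCP at [0.288, -0.61, 0.304] pointing down, gripper open.
Joint ranges: [-2.96, 2.96], [-0.34, 2.1], [-1.41, 1.46], [0.24, 2.44], [-1.37, 4.51], [0.17, 1.92], [-2.96, 2.96]. Speed limits (rad/s): [2.39, 2.39, 3.14, 3.14, 3.14, 3.14, 3.14].

### API

Orientations are given as a unit quaternion [w, x, y, z].
In Python, from station import bot, optics gives the robot as it stands.
- The arm moves only by the tool drive_tool, never from a script. Its argument "deltas" is a list of rows, each an object with "gripper": the closure in counts, from 0 (fully open) to 255 (shut); "offset": the shift along the tool's x, y, z in units of 1000 mm (1.0 is 1000 mm), a list of three; "angular": the turn, a rotation vector about the tool's x, y, z in units of 45 degrees (1.0 is 45 degrees), a list of three. In form: [{"gripper": gripper, "offset": [dx, dy, dz], "angular": [rx, ry, rz]}, ...]. A call has 1 to 5 rows; each row is the pose to reach, as a shift and turn from the pose commanded when the call began, along the tool's axes at that moment; what a row does not reach only later rows make up. A row lasts 1/10 s, in which the tool goes at most 50 mm and 8.59 degrees, less where a joint would pass 70% of its speed; a pose out of reach is approached as far as the arm can. A call with a number of a shift or a turn outside -1 to 1 is refused whole. A call with a gripper value outside its range is refused whole. The fingers move at their own pace and stop on an object; "grip_force" is the grip in N (left out, the last holds). Time passes only in rows, so rows that repeat a pose let the fingers close. It gives the time, the measured TCP pose, the force, the opening and the grip force at its end, in the units of the state.
- bot.get_obs(): the state, without advancing time (a new reading comes with each control period).
- optics.read_camera(name): name is "scene" or "top" or "wrist"; returns the picture (480x640x3 uint8, blue, green, red); there is no depth.
- optics.camera_model(name): a dict with "fx", "fy", "cx", "cy" (pixels), "cam_to_world" (4x4, takes a point from camera to world coordinates). Camera axes: x right, y up, looking along -z (the intrinsics and any distortion apply to the point x, -y, -z); pixel columns grow to the right and rows downward; lengths in m; the calibration is good to about 2 mm. A picture is of the moment at which its call begins: read the wrist's pose just before it. camera_model takes no time and is no camera call; for the wrist camera it gives the pose at the moment of the call.
- bot.hand_in(): hands the job in; it is judged then, once.
The state is a dict: "t": time; "q": joint angles; "joint_vel": joint speeds; "joint_torque": joint torques, N m; "eef_pos": TCP position; "tool_rot": TCP orientation; "contact_force": force on the tool from outside, world axes, zero at the start; "torque": the same for the moment, N m; "gripper_width": opening from 0.0 (shut) to 1.0 (fully open); "grasp_force": force on a finger pad.
Only numpy, scipy, OpenCV 4.12 (cv2) and the standard library are available. Lean on these libraries where they do the work, as an engineer would, in place of code of your own. Each camera call takes 0.05 s, during which the arm holds its last target. There are 200 camera calls.

### The job

Get the wooden stamp out of the sliding-lid chest and stand it upright, foot down, fully on the cork mat. First clear away the two things in the way, the cup on the lid and the tall jar that blocks the lid's path, by setting both upright on the floor of the low tray beside the pot already in it; only then slide the lid fully open and leave it open. Keep the cup and jar upright all along, and do not disturb the tray's own pot, the carved panel, the bowl or the brush.

Things in the scene. Friction and masses are not known exactly. Their poses are not given: they have to be found in the camera images.
- chest_floor (a point): The fixed wooden chest, 180 long (its x) by 140 wide (y), walls 8 thick, 60 high; side rails along both long edges rise to 76. This point is the centre of its inner floor, 8 above the table. Axes: +x is the horizontal way in which the lid slides open, z up. Start position and yaw vary.
- lid (a joint): Sliding lid of the chest, 0 = closed, 0.12 m = fully open, along the chest's +x. The flat lid (180 by 126, top face 68 above the table) sticks out over the table at the +x end as it opens and uncovers the chest's -x end. About 2 N of friction, no spring; stays where it is left.
- lid_pull (a point): Centre of the dark wooden pull on top of the lid: an upright bar 14 thick (along the chest's x), 60 long (along y), 28 high, standing on the lid's top, its top 96 above the table. 60 from the lid's middle towards the +x end. Moves with the lid; axes as the chest.
- cup_center (a point): Centre (half-way up) of the short closed terracotta cup (dark disc on its top), a cylinder 56 in diameter and 70 high, about 0.22 kg; it stands upright on the chest's lid at the start, between the pull and the chest's -x end, sometimes too near the pull for a finger to fit between. z along its axis.
- jar_center (a point): Centre (half-way up) of the tall terracotta jar, a cylinder 56 in diameter and 100 high, about 0.32 kg; it stands on the table just beyond the chest's +x end at the start, in the lid's path. z along its axis.
- stamp_center (a point): Centre (half-way up) of the wooden stamp, 48 high: square foot 38 by 38, 14 high, with a round upright handle 26 in diameter above it, up to the top; about 0.1 kg. It stands upright on the chest's inner floor towards the -x end, hidden until the lid is open. z points up the handle.
- tray_floor (a point): Fixed low plywood tray, outside 246 (x) by 106 (y), walls 5 thick and 20 high; inside 236 by 96. This point is the centre of its inner floor, 5 above the table. z up. Tray and mat may change places.
- tray_pot_center (a point): Centre (half-way up) of the terracotta pot that already stands near the middle of the tray, 56 in diameter and 80 high; it leaves room for one jar at each end of the tray. To be left alone.
- mat_top (a point): Centre of the top of the fixed square cork mat, 110 by 110, 4 thick. Axes along its edges, z up.
- panel: Carved relief panel lying flat on the table, 120 by 120 by 8, origin at the centre of its underside. To be left alone.
- bowl_center (a point): Centre (half-way up) of the blue bowl of sanding balls, 128 across, 50 high to the rim, balls to 76. To be left alone.
- brush: Brush lying on the table between robot and chest, about 200 long along its x, under 35 high. To be left alone.

How it is judged:
By the outcome, as a careful person would: the job done as asked, in the order asked, and still so for the second after the job is handed in, with the robot touching nothing.
It also fails if it takes over 72 s, if anything falls off the work surface, if the arm or the gripper's body presses on something with over 40 N, if the wrist force passes 120 N, or if a joint passes its speed limit or range.

## Working session

There is one attempt and no reset: what is moved stays moved. The work goes in short steps, Python scripts to look and compute and a tool call to move; the robot and the scene stay as the last step left them, time stands still between calls to the robot, and variables do not carry over. Pictures are saved under pics/ and viewed, at most 10 in all, crops included, and the job is handed in when it is done.

Besides the shell and the picture viewer there is one more tool, called as a command line: name --argument value ..., lists and objects as JSON in quotes. drive_tool: Moves the arm, as the interface text tells. Its arguments: {"type":"object","properties":{"deltas":{"type":"array"},"grip_force":{"type":"number"}},"required":["deltas"]}

```bash
mkdir -p pics; ls; python3 - <<'E'
from station import bot, optics
import cv2,pickle,numpy as np
d={}
for n in("top","scene"):
    im=optics.read_camera(n);m=optics.camera_model(n);d[n]=(im,m);cv2.imwrite(f"pics/{n}0.png",im);print(n,{k:(np.round(v,4).tolist()) for k,v in m.items()})
pickle.dump(d,open("d0.pkl","wb"));o=bot.get_obs();print(o)
E
```

```text
pics
top {'fx': 576.5004, 'fy': 576.5004, 'cx': 322.0378, 'cy': 240.6269, 'cam_to_world': [[-0.0161, 0.9975, -0.0689, 0.5086], [-0.9999, -0.0158, 0.0039, 0.0001], [0.0028, 0.069, 0.9976, 1.1455], [0.0, 0.0, 0.0, 1.0]]}
scene {'fx': 446.8163, 'fy': 446.8163, 'cx': 307.6893, 'cy': 242.3051, 'cam_to_world': [[0.1375, -0.726, 0.6738, 1.233], [0.9903, 0.1142, -0.0791, -0.057], [-0.0196, 0.6782, 0.7346, 0.7775], [0.0, 0.0, 0.0, 1.0]]}
{'t': 0.1, 'q': array([ 1.02192712,  0.47775512,  0.02233878,  1.55630378, -0.01152142,
        1.10930547, -0.08312922]), 'joint_vel': array([-5.42268643e-04, -2.42474868e-03,  1.89038706e-03, -2.10200965e-03,
        2.32937533e-03,  2.21917166e-03, -2.25312129e-05]), 'joint_torque': array([ 4.83248979e-03, -5.97759461e+01,  1.61363829e+00, -2.81952703e+01,
        1.27972296e-02,  5.03780888e-03, -5.02679097e-05]), 'eef_pos': array([ 0.28781666, -0.61012633,  0.3030181 ]), 'tool_rot': array([-7.89762462e-04,  9.75814734e-01,  2.18597643e-01, -2.27813694e-04]), 'contact_force': array([-0.97527589, -0.32729373, -0.41004049]), 'torque': array([ 0.07339885,  0.01242575, -0.00150496]), 'grasp_force': 0.0, 'gripper_width': 0.9990314316796023}
```

View pics/top0.png

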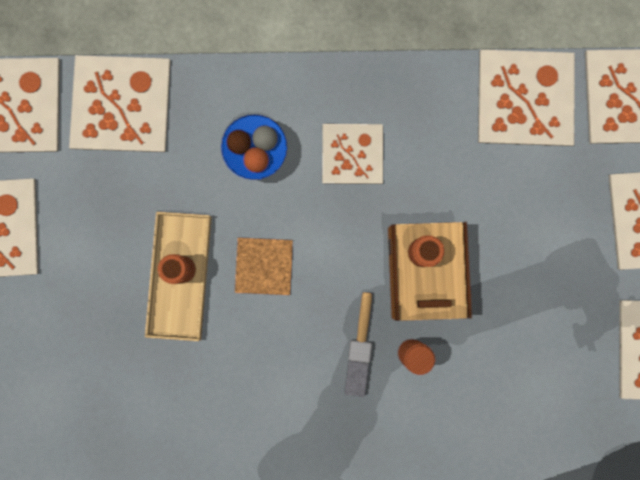

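View pics/scene0.png

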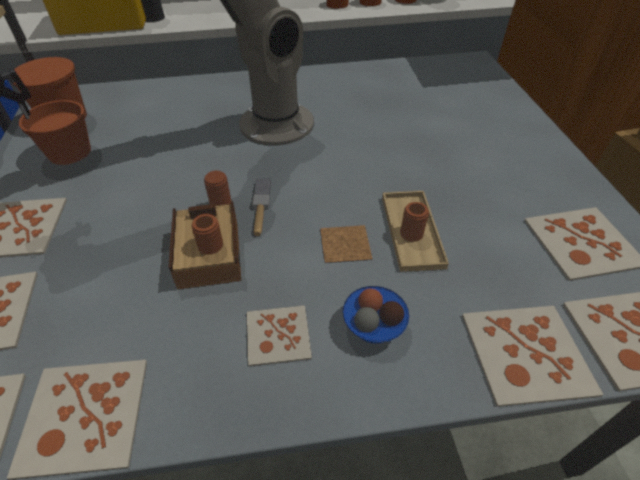

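The top view has the chest at about (430,270), opening downward (towards the robot). The cup is at (428,250), the jar at (416,356), the pot at (174,268), the tray at (180,276) and the mat at (264,266). The brush lies at (360,345), the panel at (352,153) and the bowl at (254,147).

```bash
cat > h.py <<'E'
import numpy as np,cv2
def ray(m,u,v):
    T=np.array(m["cam_to_world"]);d=np.array([(u-m["cx"])/m["fx"],-(v-m["cy"])/m["fy"],-1.])
    return T[:3,3],T[:3,:3]@d
def on(m,u,v,z):
    o,d=ray(m,u,v);return np.round(o+d*(z-o[2])/d[2],4)
def proj(m,P):
    T=np.array(m["cam_to_world"]);p=T[:3,:3].T@(np.array(P)-T[:3,3]);return m["cx"]+m["fx"]*p[0]/-p[2],m["cy"]-m["fy"]*p[1]/-p[2]
def blobs(mask,amin=60):
    n,l,s,c=cv2.connectedComponentsWithStats(mask.astype(np.uint8))
    return [(s[i].tolist(),c[i].round(1).tolist(),(l==i)) for i in range(1,n) if s[i][4]>=amin]
def rect(b): return cv2.minAreaRect(cv2.findContours(b.astype(np.uint8),cv2.RETR_EXTERNAL,cv2.CHAIN_APPROX_NONE)[0][0])
E
python3 - <<'E'
import pickle,cv2,numpy as np
from h import *
im,m=pickle.load(open("d0.pkl","rb"))["top"]
hsv=cv2.cvtColor(im,cv2.COLOR_BGR2HSV);H,S,V=cv2.split(hsv)
for p in[(428,250),(435,303),(393,270),(416,356),(172,268),(185,300),(264,266),(410,285),(437,262)]:print(p,hsv[p[1],p[0]])
red=((H<10)|(H>172))&(S>120)
for s,c,b in blobs(red):
    if 140<c[0]<480 and 180<c[1]<400:print("red",s,c)
wood=(H>8)&(H<30)&(S>60)
for s,c,b in blobs(wood,500):
    if 140<c[0]<480 and 190<c[1]<400:
        r=rect(b);bx=cv2.boxPoints(r);print("wood",s,c,r)
        z=.02 if s[0]<200 else .004 if s[0]<330 else .076
        print(on(m,*r[0],z),[on(m,*q,z)[:2].tolist() for q in bx])
sc=5
a=cv2.resize(im[210:390,375:495],None,fx=3.3,fy=3.3,interpolation=3);b=cv2.resize(im[200:350,140:220],None,fx=3.96,fy=3.96,interpolation=3)
cv2.imwrite("pics/z.png",np.hstack([a[:594],b[:594]]))
E
```

```text
(428, 250) [ 11 158  87]
(435, 303) [ 11 162  85]
(393, 270) [ 13 155  82]
(416, 356) [ 10 170 150]
(172, 268) [ 12 175  86]
(185, 300) [ 18 106 205]
(264, 266) [ 15 143 169]
(410, 285) [ 17 124 204]
(437, 262) [ 10 169 143]
red [410, 237, 33, 29, 254] [423.6, 252.2]
red [161, 255, 33, 28, 284] [179.8, 268.5]
red [399, 340, 36, 34, 576] [416.3, 356.9]
wood [145, 212, 66, 129, 7017] [177.7, 276.2] ((177.67625427246094, 275.9436950683594), (56.22241973876953, 126.90609741210938), 4.899092674255371)
[0.522  0.2778 0.02  ] [[0.4056, 0.3423], [0.6512, 0.3223], [0.64, 0.2124], [0.3947, 0.2341]]
wood [388, 222, 84, 99, 7659] [429.3, 271.2] ((429.52392578125, 270.83575439453125), (97.18437957763672, 80.58595275878906), 87.66268920898438)
[ 0.5233 -0.2025  0.076 ] [[0.6118, -0.1263], [0.6156, -0.2766], [0.4357, -0.2779], [0.4321, -0.1293]]
wood [235, 238, 58, 57, 3085] [263.4, 266.0] ((263.3443298339844, 265.92474365234375), (55.89683151245117, 55.488162994384766), 2.602562189102173)
[0.5392 0.1125 0.004 ] [[0.488, 0.1705], [0.5976, 0.1648], [0.5908, 0.0541], [0.4813, 0.0604]]
wood [357, 292, 15, 50, 512] [364.0, 316.2] ((363.9923095703125, 316.56158447265625), (10.542951583862305, 49.73793029785156), 7.125016689300537)
[ 0.4411 -0.0792  0.076 ] [[0.3975, -0.063], [0.4876, -0.0762], [0.4849, -0.0955], [0.3948, -0.0822]]
wood [398, 340, 37, 34, 859] [416.5, 356.5] ((416.06097412109375, 356.04876708984375), (37.950225830078125, 28.73597526550293), 38.65980911254883)
[ 0.3675 -0.1733  0.076 ] [[0.3694, -0.1296], [0.4097, -0.1636], [0.3657, -0.2169], [0.3256, -0.1828]]
```

View pics/z.png

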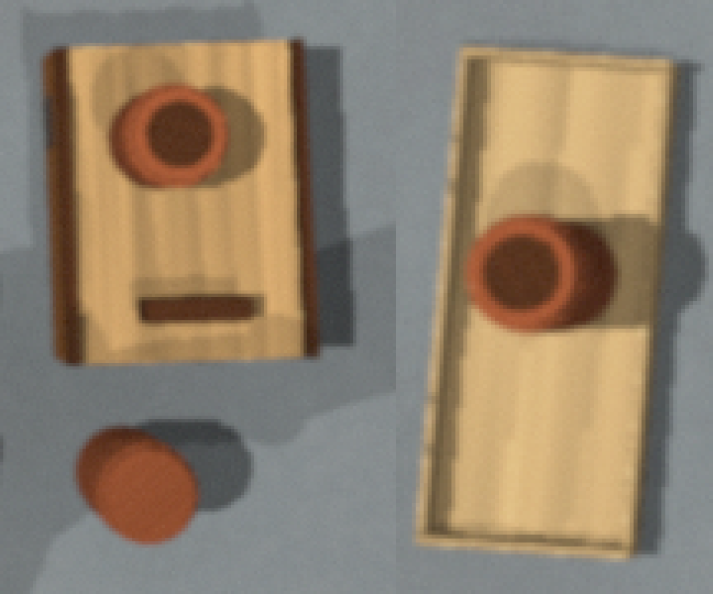

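```bash
python3 - <<'E'
import pickle
from h import *
m=pickle.load(open("d0.pkl","rb"))["top"][1]
for n,u,v,z in[("cup",429.5,250.3,.138),("pull",435.9,303.6,.096),("jar",419.5,359.7,.1),("pot",171.6,268.7,.085),("cTL",388.6,225.2,.076),("cBL",393.2,319.7,.076),("cTR",466.2,222.1,.076),("cBR",472,317.6,.076),("tTL",156.7,211.6,.02),("tTR",211,215.7,.02),("tBR",200.1,340.4,.02),("tBL",145.3,337.1,.02),("brushTop",367,292,.02),("brL",349,394,.01),("brR",366,394,.01),("brm",372,345,.03)]:
    p=on(m,u,v,z);print(n,p,round(float(np.hypot(p[0],p[1])),3))
E
```

```text
cup [ 0.5583 -0.1917  0.138 ] 0.59
pull [ 0.4635 -0.2085  0.096 ] 0.508
jar [ 0.3641 -0.1754  0.1   ] 0.404
pot [0.5347 0.273  0.085 ] 0.6
cTL [ 0.6094 -0.1286  0.076 ] 0.623
cBL [ 0.4344 -0.1329  0.076 ] 0.454
cTR [ 0.6129 -0.2736  0.076 ] 0.671
cBR [ 0.4359 -0.2784  0.076 ] 0.517
tTL [0.6487 0.3191 0.02  ] 0.723
tTR [0.6389 0.2126 0.02  ] 0.673
tBR [0.3969 0.2344 0.02  ] 0.461
tBL [0.405  0.3402 0.02  ] 0.529
brushTop [ 0.4849 -0.0902  0.02  ] 0.493
brL [ 0.2882 -0.0519  0.01  ] 0.293
brR [ 0.2877 -0.0849  0.01  ] 0.3
brm [ 0.3838 -0.0968  0.03  ] 0.396
```

```bash
cat > calc.py <<'E'
# usage: calc.py gx gy gz yaw_deg tilt_deg : grasp-point target; tilt>0 leans the body towards tool +x
import sys,numpy as np
from scipy.spatial.transform import Rotation as R
from station import bot
gx,gy,gz,yaw,tilt=map(float,sys.argv[1:6])
o=bot.get_obs();q=o["tool_rot"];Rc=R.from_quat([q[1],q[2],q[3],q[0]])
Rt=R.from_euler("z",yaw,degrees=True)*R.from_euler("x",180,degrees=True)*R.from_euler("y",-tilt,degrees=True)
p=np.array([gx,gy,gz])-Rt.apply([0,0,.054])
d=Rc.inv().apply(p-o["eef_pos"]);w=(Rc.inv()*Rt).as_rotvec(degrees=True)/45
print("tcp",p.round(3),"offset",d.round(4),"angular",w.round(3),"q",o["q"].round(2),"t",o["t"],"grip pt now",(o["eef_pos"]+Rc.apply([0,0,.054])).round(4))
E
python3 calc.py .558 -.192 .212 0 0; python3 calc.py .558 -.192 .212 0 20
```

```text
tcp [ 0.558 -0.192  0.266] offset [ 0.4227 -0.2628  0.0374] angular [-0.002  0.001  0.561] q [ 1.02  0.48  0.02  1.56 -0.01  1.11 -0.08] t 0.1 grip pt now [ 0.2878 -0.61    0.249 ]
tcp [ 0.576 -0.192  0.263] offset [ 0.4395 -0.255   0.0406] angular [ 0.096 -0.437  0.556] q [ 1.02  0.48  0.02  1.56 -0.01  1.11 -0.08] t 0.1 grip pt now [ 0.2878 -0.61    0.249 ]
```

drive_tool --deltas '[{"gripper": 0,"offset": [0.21,-0.13,0.015],"angular": [0,0,0.56]},{"gripper": 0,"offset": [0.21,-0.13,0.015],"angular": [0,0,0.56]},{"gripper": 0,"offset": [0.21,-0.13,0.015],"angular": [0,0,0.56]},{"gripper": 0,"offset": [0.21,-0.13,0.015],"angular": [0,0,0.56]},{"gripper": 0,"offset": [0.21,-0.13,0.015],"angular": [0,0,0.56]}]' --grip_force 40

```text
t: 0.6
eef_pos: [0.4234, -0.401, 0.2885]
tool_rot: [-0.0, 1.0, 0.001, -0.0]
contact_force: [0.7, 0.3, 1.0]
gripper_width: 1.006
grasp_force: 0.0
```

```bash
python3 calc.py .558 -.192 .212 0 0
```

```text
tcp [ 0.558 -0.192  0.266] offset [ 0.1349 -0.2088  0.0225] angular [-0.001  0.     0.002] q [ 0.62  0.34  0.03  1.8  -0.01  1.   -0.91] t 0.6 grip pt now [ 0.4233 -0.401   0.2345]
```

drive_tool --deltas '[{"gripper": 0,"offset": [0.135,-0.209,0.022],"angular": [0,0,0]},{"gripper": 0,"offset": [0.135,-0.209,0.022],"angular": [0,0,0]},{"gripper": 0,"offset": [0.135,-0.209,0.022],"angular": [0,0,0]},{"gripper": 0,"offset": [0.135,-0.209,0.022],"angular": [0,0,0]},{"gripper": 0,"offset": [0.135,-0.209,0.022],"angular": [0,0,0]}]'

```text
t: 1.1
eef_pos: [0.5578, -0.1923, 0.2665]
tool_rot: [-0.0, 1.0, 0.0, -0.0]
contact_force: [1.5, -0.4, 0.5]
gripper_width: 0.997
grasp_force: 0.0
```

```bash
cat > snap.py <<'E'
import sys,pickle,cv2
from station import bot,optics
n=sys.argv[1];cam=sys.argv[2] if len(sys.argv)>2 else "wrist"
m=optics.camera_model(cam);im=optics.read_camera(cam);cv2.imwrite(f"pics/{n}.png",im);pickle.dump((im,m),open(n+".pkl","wb"))
E
python3 snap.py w1; python3 calc.py .558 -.192 .112 0 0
```

```text
tcp [ 0.558 -0.192  0.166] offset [-0.005   0.0104  0.0999] angular [-0.008 -0.003  0.016] q [ 0.27  0.38 -0.07  1.8   0.02  0.96 -1.37] t 1.15 grip pt now [ 0.5628 -0.1818  0.2119]
```

View pics/w1.png

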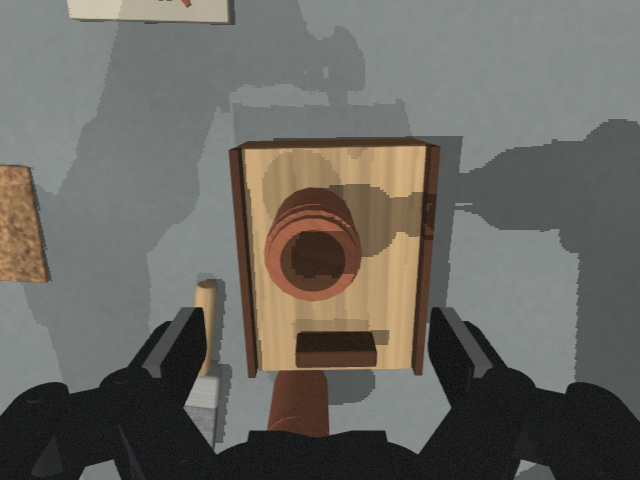

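The wrist view shows the cup's top ring centred at about (314,257), the pull top at (336,344), and the jar below at (298,410).

```bash
python3 - <<'E'
import pickle
from h import *
m=pickle.load(open("w1.pkl","rb"))[1]
print(on(m,314,257,.138),on(m,336,342,.096),[on(m,u,v,.076) for u,v in((233,149),(438,146),(252,377),(419,374))],np.round(m["cam_to_world"],3))
E
python3 calc.py .558 -.192 .112 0 0
```

```text
[ 0.56   -0.1906  0.138 ] [ 0.4781 -0.206   0.096 ] [array([ 0.612 , -0.1369,  0.076 ]), array([ 0.614 , -0.2718,  0.076 ]), array([ 0.4322, -0.1402,  0.076 ]), array([ 0.4351, -0.2741,  0.076 ])] [[ 0.001  0.95   0.311  0.638]
 [-1.     0.001  0.    -0.192]
 [ 0.    -0.311  0.95   0.336]
 [ 0.     0.     0.     1.   ]]
tcp [ 0.558 -0.192  0.166] offset [-0.005   0.0104  0.0999] angular [-0.008 -0.003  0.016] q [ 0.27  0.38 -0.07  1.8   0.02  0.96 -1.37] t 1.15 grip pt now [ 0.5628 -0.1818  0.2119]
```

drive_tool --deltas '[{"gripper": 0,"offset": [0.001,-0.001,0],"angular": [0,0,0]},{"gripper": 0,"offset": [0.001,-0.001,0.03],"angular": [0,0,0]},{"gripper": 0,"offset": [0.001,-0.001,0.06],"angular": [0,0,0]},{"gripper": 0,"offset": [0.001,-0.001,0.08],"angular": [0,0,0]},{"gripper": 0,"offset": [0.001,-0.001,0.1],"angular": [0,0,0]}]'

```text
t: 1.65
eef_pos: [0.5572, -0.1946, 0.1656]
tool_rot: [0.0, 1.0, -0.0, -0.001]
contact_force: [-0.3, -0.5, -0.2]
gripper_width: 1.0
grasp_force: 0.0
```

drive_tool --deltas '[{"gripper": 80,"offset": [0,0,0],"angular": [0,0,0]},{"gripper": 120,"offset": [0,0,0],"angular": [0,0,0]},{"gripper": 160,"offset": [0,0,0],"angular": [0,0,0]},{"gripper": 200,"offset": [0,0,0],"angular": [0,0,0]},{"gripper": 200,"offset": [0,0,0],"angular": [0,0,0]}]' --grip_force 40

```text
t: 2.15
eef_pos: [0.5586, -0.1936, 0.1678]
tool_rot: [0.0, 1.0, 0.0, 0.001]
contact_force: [-0.6, -0.4, 1.4]
gripper_width: 0.632
grasp_force: 42.5
```

drive_tool --deltas '[{"gripper": 200,"offset": [0,0,-0.02],"angular": [0,0,0]},{"gripper": 200,"offset": [0,0,-0.05],"angular": [0,0,0]},{"gripper": 200,"offset": [0,0,-0.09],"angular": [0,0,0]},{"gripper": 200,"offset": [0.002,-0.02,-0.1],"angular": [0,0,0]},{"gripper": 200,"offset": [0.006,-0.06,-0.1],"angular": [0,0,0.02]}]'

```text
t: 2.65
eef_pos: [0.5649, -0.1369, 0.2699]
tool_rot: [0.002, 1.0, -0.011, 0.003]
contact_force: [1.2, -0.0, -2.5]
gripper_width: 0.634
grasp_force: 42.9
```

drive_tool --deltas '[{"gripper": 200,"offset": [0.004,-0.04,0],"angular": [0,0,0.02]},{"gripper": 200,"offset": [0.008,-0.085,0],"angular": [0,0,0.04]},{"gripper": 200,"offset": [0.012,-0.13,0],"angular": [0,0,0.06]},{"gripper": 200,"offset": [0.016,-0.175,0],"angular": [0,0,0.08]},{"gripper": 200,"offset": [0.02,-0.22,0],"angular": [0,0,0.09]}]'

```text
t: 3.15
eef_pos: [0.5873, 0.0882, 0.2672]
tool_rot: [0.0, 0.999, -0.043, 0.0]
contact_force: [1.2, -0.2, -2.3]
gripper_width: 0.637
grasp_force: 42.9
```

drive_tool --deltas '[{"gripper": 200,"offset": [0.001,-0.045,0],"angular": [0,0,0]},{"gripper": 200,"offset": [0.002,-0.09,0],"angular": [0,0,0]},{"gripper": 200,"offset": [0.003,-0.13,0],"angular": [0,0,0]},{"gripper": 200,"offset": [0.004,-0.16,0],"angular": [0,0,0]},{"gripper": 200,"offset": [0.004,-0.18,0],"angular": [0,0,0]}]'

```text
t: 3.65
eef_pos: [0.6062, 0.2686, 0.2669]
tool_rot: [-0.001, 0.999, -0.041, -0.0]
contact_force: [-0.5, 0.7, -3.1]
gripper_width: 0.632
grasp_force: 42.9
```

```bash
python3 calc.py .6013 .2696 .15 -5 0
```

```text
tcp [0.601 0.27  0.204] offset [-0.005  -0.0006  0.0629] angular [-0.001  0.     0.006] q [-0.39  0.5  -0.17  1.61  0.09  1.04 -2.24] t 3.65 grip pt now [0.6062 0.2686 0.2129]
```

drive_tool --deltas '[{"gripper": 200,"offset": [-0.005,0,0.03],"angular": [0,0,0]},{"gripper": 200,"offset": [-0.005,0,0.07],"angular": [0,0,0]},{"gripper": 200,"offset": [-0.005,0,0.11],"angular": [0,0,0]},{"gripper": 200,"offset": [-0.005,0,0.135],"angular": [0,0,0]},{"gripper": 200,"offset": [-0.005,0,0.15],"angular": [0,0,0]}]'

```text
t: 4.15
eef_pos: [0.6009, 0.2642, 0.1143]
tool_rot: [0.001, 0.999, -0.043, -0.001]
contact_force: [-0.6, 0.2, -2.2]
gripper_width: 0.634
grasp_force: 42.9
```

drive_tool --deltas '[{"gripper": 200,"offset": [0,0,0.003],"angular": [0,0,0]},{"gripper": 200,"offset": [0,0,0.006],"angular": [0,0,0]},{"gripper": 200,"offset": [0,0,0.009],"angular": [0,0,0]},{"gripper": 200,"offset": [0,0,0.012],"angular": [0,0,0]},{"gripper": 200,"offset": [0,0,0.012],"angular": [0,0,0]}]'

```text
t: 4.65
eef_pos: [0.602, 0.266, 0.1054]
tool_rot: [-0.0, 0.999, -0.043, 0.0]
contact_force: [-0.1, 0.9, -2.1]
gripper_width: 0.629
grasp_force: 42.9
```

```bash
python3 snap.py t1 top; python3 calc.py .6013 .2696 .051 -5 0; python3 - <<'E'
import cv2
im=cv2.imread("pics/t1.png");cv2.imwrite("pics/t1c.png",cv2.resize(im[190:350,130:310],None,fx=3,fy=3))
E
```

```text
tcp [0.601 0.27  0.105] offset [-0.001  -0.0035  0.0004] angular [-0.    -0.001  0.002] q [-0.4   0.68 -0.15  1.72  0.14  0.75 -2.28] t 4.7 grip pt now [0.602  0.266  0.0514]
```

View pics/t1c.png

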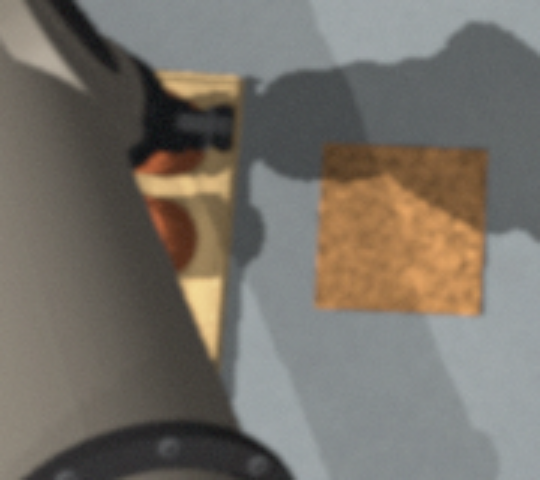

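The cup is between the pot and the tray's far wall with gaps on both sides (crop about (175,150)), and its weight is still carried. I'll lower it a touch and release.

drive_tool --deltas '[{"gripper": 200,"offset": [0,0,0.001],"angular": [0,0,0]},{"gripper": 200,"offset": [0,0,0.002],"angular": [0,0,0]},{"gripper": 200,"offset": [0,0,0.002],"angular": [0,0,0]},{"gripper": 130,"offset": [0,0,0.002],"angular": [0,0,0]},{"gripper": 60,"offset": [0,0,0.002],"angular": [0,0,0]}]'

```text
t: 5.2
eef_pos: [0.6024, 0.2662, 0.104]
tool_rot: [-0.0, 0.999, -0.043, 0.001]
contact_force: [-0.6, -0.4, -0.4]
gripper_width: 0.76
grasp_force: 0.0
```

drive_tool --deltas '[{"gripper": 0,"offset": [0,0,0],"angular": [0,0,0]},{"gripper": 0,"offset": [0,0,-0.02],"angular": [0,0,0]},{"gripper": 0,"offset": [0,0,-0.06],"angular": [0,0,0]},{"gripper": 0,"offset": [0,0,-0.11],"angular": [0,0,0]},{"gripper": 0,"offset": [0,0,-0.15],"angular": [0,0,0]}]'

```text
t: 5.7
eef_pos: [0.6022, 0.2661, 0.2555]
tool_rot: [-0.0, 0.999, -0.043, 0.001]
contact_force: [0.7, 0.8, 0.4]
gripper_width: 1.0
grasp_force: 0.0
```

```bash
python3 snap.py w2; python3 calc.py .44 -.175 .2 0 20
```

```text
tcp [ 0.458 -0.175  0.251] offset [-0.108   0.4536  0.008 ] angular [-0.027 -0.458 -0.107] q [-0.39  0.49 -0.17  1.63  0.1   1.02 -2.25] t 5.75 grip pt now [0.6054 0.2679 0.2089]
```

View pics/w2.png

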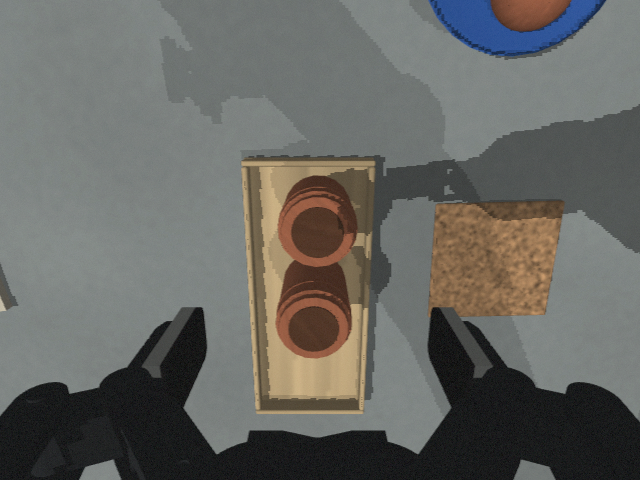

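The cup stands upright at (317,228), clear of the pot at (314,322). On to the jar.

drive_tool --deltas '[{"gripper": 0,"offset": [-0.006,0.045,0],"angular": [-0.005,-0.09,-0.02]},{"gripper": 0,"offset": [-0.018,0.09,0],"angular": [-0.01,-0.18,-0.04]},{"gripper": 0,"offset": [-0.03,0.135,0],"angular": [-0.015,-0.27,-0.06]},{"gripper": 0,"offset": [-0.042,0.18,0],"angular": [-0.02,-0.36,-0.08]},{"gripper": 0,"offset": [-0.054,0.225,0],"angular": [-0.027,-0.458,-0.107]}]'

```text
t: 6.25
eef_pos: [0.5282, 0.0446, 0.253]
tool_rot: [0.003, 0.984, 0.0, -0.18]
contact_force: [0.8, -0.4, -0.1]
gripper_width: 0.995
grasp_force: 0.0
```

```bash
python3 calc.py .44 -.175 .2 0 20
```

```text
tcp [ 0.458 -0.175  0.251] offset [-0.0642  0.2195  0.028 ] angular [ 0.006  0.017 -0.001] q [-0.05  0.46 -0.17  1.75  0.    1.29 -1.78] t 6.25 grip pt now [0.509  0.0443 0.2025]
```

drive_tool --deltas '[{"gripper": 0,"offset": [-0.013,0.045,0.006],"angular": [0,0,0]},{"gripper": 0,"offset": [-0.026,0.09,0.012],"angular": [0,0,0]},{"gripper": 0,"offset": [-0.04,0.135,0.017],"angular": [0,0,0]},{"gripper": 0,"offset": [-0.052,0.18,0.022],"angular": [0,0,0]},{"gripper": 0,"offset": [-0.064,0.22,0.028],"angular": [0,0,0]}]'

```text
t: 6.75
eef_pos: [0.4585, -0.176, 0.2506]
tool_rot: [0.003, 0.984, -0.001, -0.179]
contact_force: [1.7, -0.6, 0.1]
gripper_width: 1.001
grasp_force: 0.0
```

```bash
python3 snap.py w3; python3 calc.py .364 -.175 .15 0 20;python3 - <<'E'
import pickle
from h import *
im,m=pickle.load(open("w3.pkl","rb"))
H,S,V=cv2.split(cv2.cvtColor(im,cv2.COLOR_BGR2HSV))
print(proj(m,(.364,-.175,.1)))
for s,c,b in blobs(((H<14)|(H>172))&(S>120)&(V>70),300):print(s,c)
E
```

```text
tcp [ 0.382 -0.175  0.201] offset [-0.0506 -0.0084  0.0722] angular [ 0.01   0.017 -0.016] q [ 0.25  0.39 -0.05  1.87  0.1   1.24 -1.43] t 6.8 grip pt now [ 0.4361 -0.1839  0.2   ]
(np.float64(314.20248035257555), np.float64(283.7731773422984))
[229, 0, 33, 181, 1635] [245.2, 84.5]
[502, 0, 21, 36, 347] [512.3, 15.6]
[277, 177, 77, 130, 7953] [314.2, 244.8]
[595, 365, 45, 56, 1192] [624.7, 386.9]
```

View pics/w3.png

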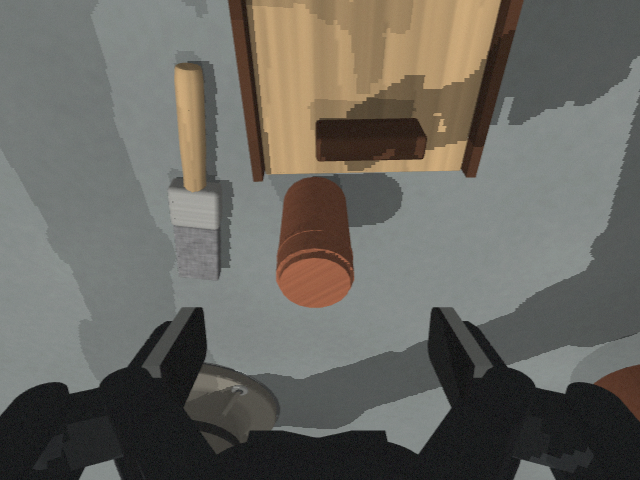

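The jar's top is centred at (315,283), matching the estimate of (0.364,-0.175). The brush at (190,200) is well clear.

drive_tool --deltas '[{"gripper": 0,"offset": [-0.02,-0.001,0.025],"angular": [0,0,0]},{"gripper": 0,"offset": [-0.04,-0.001,0.05],"angular": [0,0,0]},{"gripper": 0,"offset": [-0.055,-0.001,0.073],"angular": [0,0,0]},{"gripper": 0,"offset": [-0.055,-0.001,0.073],"angular": [0,0,0]},{"gripper": 0,"offset": [-0.055,-0.001,0.073],"angular": [0,0,0]}]'

```text
t: 7.3
eef_pos: [0.3823, -0.1729, 0.2016]
tool_rot: [0.003, 0.984, -0.0, -0.179]
contact_force: [-0.3, 0.7, -0.5]
gripper_width: 1.002
grasp_force: 0.0
```

```bash
python3 calc.py .364 -.175 .072 0 20
```

```text
tcp [ 0.382 -0.175  0.123] offset [0.028  0.0016 0.0738] angular [ 0.007  0.014 -0.002] q [ 0.27  0.35 -0.05  2.07  0.11  1.07 -1.43] t 7.3 grip pt now [ 0.3632 -0.1732  0.1511]
```

drive_tool --deltas '[{"gripper": 0,"offset": [0.006,0.001,0.016],"angular": [0,0,0]},{"gripper": 0,"offset": [0.013,0.001,0.035],"angular": [0,0,0]},{"gripper": 0,"offset": [0.02,0.001,0.055],"angular": [0,0,0]},{"gripper": 0,"offset": [0.026,0.001,0.0705],"angular": [0,0,0]},{"gripper": 0,"offset": [0.026,0.001,0.0705],"angular": [0,0,0]}]'

```text
t: 7.8
eef_pos: [0.3823, -0.1741, 0.1254]
tool_rot: [0.003, 0.984, 0.0, -0.18]
contact_force: [-0.1, -0.7, 0.3]
gripper_width: 0.999
grasp_force: 0.0
```

```bash
python3 calc.py .364 -.175 .075 0 20
```

```text
tcp [ 0.382 -0.175  0.126] offset [ 0.      0.0009 -0.0004] angular [ 0.007  0.015 -0.001] q [ 0.27  0.48 -0.05  2.11  0.13  0.91 -1.45] t 7.8 grip pt now [ 0.3632 -0.1743  0.0749]
```

Reached. Grip and lift.

drive_tool --deltas '[{"gripper": 80,"offset": [0,0,0],"angular": [0,0,0]},{"gripper": 120,"offset": [0,0,0],"angular": [0,0,0]},{"gripper": 160,"offset": [0,0,0],"angular": [0,0,0]},{"gripper": 200,"offset": [0,0,0],"angular": [0,0,0]},{"gripper": 200,"offset": [0,0,0],"angular": [0,0,0]}]' --grip_force 50

```text
t: 8.3
eef_pos: [0.3826, -0.1746, 0.1276]
tool_rot: [0.003, 0.984, -0.0, -0.178]
contact_force: [1.3, -0.2, 6.0]
gripper_width: 0.632
grasp_force: 52.2
```

drive_tool --deltas '[{"gripper": 200,"offset": [-0.003,0,-0.009],"angular": [0,0,0]},{"gripper": 200,"offset": [-0.01,0,-0.028],"angular": [0,0,0]},{"gripper": 200,"offset": [-0.021,0,-0.056],"angular": [0,0,0]},{"gripper": 200,"offset": [-0.034,0,-0.094],"angular": [0,0,0]},{"gripper": 200,"offset": [-0.041,0,-0.113],"angular": [0,0,0]}]'

```text
t: 8.8
eef_pos: [0.3836, -0.1739, 0.2498]
tool_rot: [0.003, 0.984, -0.0, -0.177]
contact_force: [0.5, -0.1, -3.4]
gripper_width: 0.634
grasp_force: 53.5
```

```bash
python3 calc.py .4529 .2828 .195 -5 20
```

```text
tcp [0.471 0.281 0.246] offset [ 0.0827 -0.4551 -0.0297] angular [0.046 0.009 0.102] q [ 0.27  0.28 -0.05  2.03  0.1   1.18 -1.41] t 8.8 grip pt now [ 0.3647 -0.1743  0.1992]
```

drive_tool --deltas '[{"gripper": 200,"offset": [0.004,-0.02,-0.001],"angular": [0,0,0]},{"gripper": 200,"offset": [0.011,-0.06,-0.003],"angular": [0,0,0]},{"gripper": 200,"offset": [0.02,-0.105,-0.006],"angular": [0,0,0]},{"gripper": 200,"offset": [0.03,-0.15,-0.009],"angular": [0,0,0]},{"gripper": 200,"offset": [0.038,-0.195,-0.012],"angular": [0,0,0]}]'

```text
t: 9.3
eef_pos: [0.4226, 0.0228, 0.244]
tool_rot: [0.003, 0.984, -0.001, -0.179]
contact_force: [0.8, -0.2, -3.1]
gripper_width: 0.633
grasp_force: 53.5
```

drive_tool --deltas '[{"gripper": 200,"offset": [0.009,-0.045,-0.003],"angular": [0.01,0.002,0.02]},{"gripper": 200,"offset": [0.018,-0.09,-0.006],"angular": [0.02,0.004,0.04]},{"gripper": 200,"offset": [0.026,-0.135,-0.009],"angular": [0.03,0.006,0.06]},{"gripper": 200,"offset": [0.034,-0.175,-0.011],"angular": [0.036,0.008,0.08]},{"gripper": 200,"offset": [0.04,-0.21,-0.013],"angular": [0.043,0.009,0.1]}]'

```text
t: 9.8
eef_pos: [0.4643, 0.2333, 0.2407]
tool_rot: [-0.007, 0.984, -0.042, -0.175]
contact_force: [1.3, -0.3, -2.9]
gripper_width: 0.63
grasp_force: 53.6
```

```bash
python3 calc.py .4529 .2828 .195 -5 20
```

```text
tcp [0.471 0.281 0.246] offset [ 0.001  -0.0483 -0.0058] angular [0.003 0.004 0.003] q [-0.27  0.45 -0.29  1.81 -0.09  1.19 -2.16] t 9.8 grip pt now [0.4457 0.2348 0.19  ]
```

drive_tool --deltas '[{"gripper": 200,"offset": [0.001,-0.03,-0.004],"angular": [0,0,0]},{"gripper": 200,"offset": [0.001,-0.048,-0.006],"angular": [0,0,0]},{"gripper": 200,"offset": [0.007,-0.048,0.011],"angular": [0,0,0]},{"gripper": 200,"offset": [0.017,-0.048,0.04],"angular": [0,0,0]},{"gripper": 200,"offset": [0.026,-0.048,0.064],"angular": [0,0,0]}]'

```text
t: 10.3
eef_pos: [0.4708, 0.2778, 0.1704]
tool_rot: [-0.006, 0.984, -0.042, -0.175]
contact_force: [0.2, 0.1, -3.2]
gripper_width: 0.634
grasp_force: 53.6
```

```bash
python3 calc.py .4529 .2828 .082 -5 20; python3 snap.py s1 scene; python3 - <<'E'
import cv2
im=cv2.imread("pics/s1.png");cv2.imwrite("pics/s1c.png",cv2.resize(im[130:290,330:480],None,fx=3,fy=3))
E
```

```text
tcp [0.471 0.281 0.133] offset [ 0.0132 -0.0035  0.0353] angular [0.004 0.004 0.002] q [-0.34  0.58 -0.29  1.79 -0.07  1.07 -2.22] t 10.3 grip pt now [0.4522 0.2792 0.1197]
```

View pics/s1c.png

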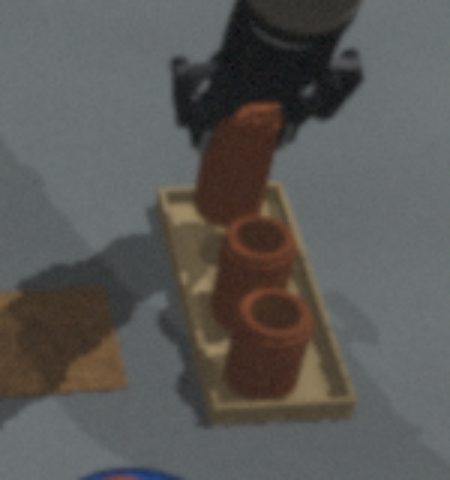

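The jar hangs upright over the tray's free end with the pot untouched. Lowering.

drive_tool --deltas '[{"gripper": 200,"offset": [0.004,-0.003,0.011],"angular": [0,0,0]},{"gripper": 200,"offset": [0.008,-0.003,0.022],"angular": [0,0,0]},{"gripper": 200,"offset": [0.011,-0.003,0.029],"angular": [0,0,0]},{"gripper": 200,"offset": [0.0125,-0.003,0.033],"angular": [0,0,0]},{"gripper": 200,"offset": [0.0135,-0.003,0.036],"angular": [0,0,0]}]'

```text
t: 10.85
eef_pos: [0.4716, 0.2817, 0.1327]
tool_rot: [-0.007, 0.984, -0.042, -0.175]
contact_force: [4.3, -3.1, 18.1]
gripper_width: 0.634
grasp_force: 56.4
```

drive_tool --deltas '[{"gripper": 200,"offset": [0.0004,0,0.001],"angular": [0,0,0]},{"gripper": 200,"offset": [0.0007,0,0.002],"angular": [0,0,0]},{"gripper": 200,"offset": [0.0007,0,0.002],"angular": [0,0,0]}]'

```text
t: 11.15
eef_pos: [0.472, 0.2817, 0.1327]
tool_rot: [-0.007, 0.984, -0.042, -0.175]
contact_force: [-1.2, -3.3, 11.4]
gripper_width: 0.634
grasp_force: 55.3
```

drive_tool --deltas '[{"gripper": 200,"offset": [-0.001,0,-0.003],"angular": [0,0,0]},{"gripper": 160,"offset": [-0.001,0,-0.003],"angular": [0,0,0]},{"gripper": 120,"offset": [-0.001,0,-0.003],"angular": [0,0,0]},{"gripper": 60,"offset": [-0.001,0,-0.003],"angular": [0,0,0]},{"gripper": 0,"offset": [-0.001,0,-0.003],"angular": [0,0,0]}]'

```text
t: 11.65
eef_pos: [0.4714, 0.2819, 0.1338]
tool_rot: [-0.007, 0.984, -0.042, -0.175]
contact_force: [0.6, -0.3, 0.3]
gripper_width: 0.912
grasp_force: 0.0
```

drive_tool --deltas '[{"gripper": 0,"offset": [-0.001,0,-0.003],"angular": [0,0,0]},{"gripper": 0,"offset": [-0.01,0,-0.028],"angular": [0,0,0]},{"gripper": 0,"offset": [-0.026,0,-0.07],"angular": [0,0,0]},{"gripper": 0,"offset": [-0.041,0,-0.113],"angular": [0,0,0]},{"gripper": 0,"offset": [-0.041,0,-0.113],"angular": [0,0,0]}]'

```text
t: 12.15
eef_pos: [0.4744, 0.2838, 0.2603]
tool_rot: [-0.01, 0.984, -0.041, -0.171]
contact_force: [0.5, 0.4, 0.5]
gripper_width: 0.995
grasp_force: 0.0
```

```bash
python3 snap.py s2 scene; python3 snap.py w4; python3 calc.py .464 -.206 .2 0 0; python3 - <<'E'
import cv2,numpy as np
a=cv2.imread("pics/s2.png");b=cv2.imread("pics/w4.png")
cv2.imwrite("pics/c4.png",np.hstack([cv2.resize(a[130:290,330:480],(450,480)),cv2.resize(b,(0,0),fx=.5,fy=.5)[np.arange(480)%240]]))
E
```

```text
tcp [ 0.464 -0.206  0.254] offset [ 0.0314  0.4871 -0.0101] angular [-0.019  0.445 -0.107] q [-0.33  0.47 -0.3   1.73 -0.09  1.23 -2.23] t 12.25 grip pt now [0.454  0.2838 0.2046]
```

View pics/c4.png

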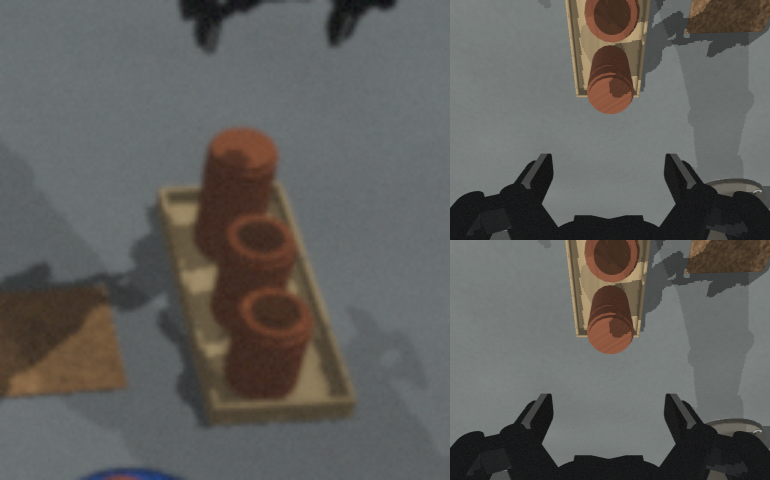

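All three vessels stand upright in the tray. The jar is at left-panel (240,190), inside the walls. Next I push the lid open, using the closed fingertips behind the pull with the same tilt.

```bash
python3 calc.py .5115 -.206 .19 1 20
```

```text
tcp [ 0.53  -0.206  0.241] offset [ 0.0976  0.4812 -0.0202] angular [-0.045  0.001 -0.122] q [-0.33  0.47 -0.3   1.73 -0.09  1.23 -2.23] t 12.25 grip pt now [0.454  0.2838 0.2046]
```

drive_tool --deltas '[{"gripper": 100,"offset": [0.009,0.045,-0.002],"angular": [0,0,0]},{"gripper": 200,"offset": [0.018,0.09,-0.004],"angular": [-0.01,0,-0.03]},{"gripper": 255,"offset": [0.027,0.14,-0.006],"angular": [-0.02,0,-0.06]},{"gripper": 255,"offset": [0.037,0.185,-0.008],"angular": [-0.03,0,-0.09]},{"gripper": 255,"offset": [0.046,0.23,-0.01],"angular": [-0.045,0.001,-0.122]}]'

```text
t: 12.75
eef_pos: [0.4981, 0.0463, 0.2464]
tool_rot: [0.003, 0.984, 0.009, -0.176]
contact_force: [1.8, 0.1, 0.1]
gripper_width: 0.143
grasp_force: 0.0
```

```bash
python3 calc.py .5115 -.206 .19 1 20
```

```text
tcp [ 0.53  -0.206  0.241] offset [ 0.0277  0.2525 -0.0037] angular [ 0.003  0.007 -0.   ] q [-0.03  0.42 -0.21  1.83  0.01  1.25 -1.79] t 12.75 grip pt now [0.4794 0.0458 0.1957]
```

drive_tool --deltas '[{"gripper": 255,"offset": [0.006,0.05,-0.001],"angular": [0,0,0]},{"gripper": 255,"offset": [0.012,0.1,-0.002],"angular": [0,0,0]},{"gripper": 255,"offset": [0.018,0.15,-0.003],"angular": [0,0,0]},{"gripper": 255,"offset": [0.023,0.2,-0.004],"angular": [0,0,0]},{"gripper": 255,"offset": [0.028,0.245,-0.004],"angular": [0,0,0]}]'

```text
t: 13.25
eef_pos: [0.53, -0.1981, 0.2408]
tool_rot: [0.002, 0.984, 0.008, -0.176]
contact_force: [0.9, 0.1, -0.0]
gripper_width: 0.002
grasp_force: 0.0
```

drive_tool --deltas '[{"gripper": 255,"offset": [0,0.007,0],"angular": [0,0,0]},{"gripper": 255,"offset": [0,0.007,0],"angular": [0,0,0]},{"gripper": 255,"offset": [0,0.007,0],"angular": [0,0,0]}]'

```text
t: 13.55
eef_pos: [0.5307, -0.2012, 0.2412]
tool_rot: [0.002, 0.984, 0.009, -0.176]
contact_force: [-0.4, 0.4, -0.2]
gripper_width: 0.0
grasp_force: 0.0
```

```bash
python3 calc.py .5115 -.206 .097 1 20; python3 snap.py w5; python3 - <<'E'
import pickle
from h import *
im,m=pickle.load(open("w5.pkl","rb"))
H,S,V=cv2.split(cv2.cvtColor(im,cv2.COLOR_BGR2HSV))
for P in((.4695,-.206,.096),(.4695,-.176,.096),(.4695,-.236,.096)):print("exp",np.round(proj(m,P)))
for s,c,b in blobs((H<16)&(S>120)&(V<110)&(V>25),200):print(s,c)
E
```

```text
tcp [ 0.53  -0.206  0.148] offset [0.0317 0.0045 0.0879] angular [0.    0.006 0.001] q [ 0.27  0.52 -0.08  1.69  0.12  1.29 -1.41] t 13.55 grip pt now [ 0.5119 -0.2016  0.1906]
exp [323. 254.]
exp [275. 253.]
exp [371. 255.]
[172, 0, 64, 274, 2531] [204.0, 131.8]
[441, 0, 39, 104, 1278] [459.7, 50.1]
[409, 112, 43, 162, 1242] [427.8, 203.0]
[277, 238, 93, 31, 1443] [323.4, 258.8]
[550, 406, 90, 74, 3552] [604.6, 434.2]
```

drive_tool --deltas '[{"gripper": 255,"offset": [0.01,0.004,0.027],"angular": [0,0,0]},{"gripper": 255,"offset": [0.018,0.004,0.05],"angular": [0,0,0]},{"gripper": 255,"offset": [0.026,0.004,0.072],"angular": [0,0,0]},{"gripper": 255,"offset": [0.0315,0.004,0.087],"angular": [0,0,0]},{"gripper": 255,"offset": [0.0315,0.004,0.087],"angular": [0,0,0]}]'

```text
t: 14.1
eef_pos: [0.5296, -0.2051, 0.1478]
tool_rot: [0.002, 0.984, 0.01, -0.177]
contact_force: [-1.6, -1.1, 0.1]
gripper_width: 0.005
grasp_force: 0.0
```

```bash
python3 calc.py .3695 -.209 .097 1 20
```

```text
tcp [ 0.388 -0.209  0.148] offset [-0.1328  0.0008  0.0494] angular [0.001 0.009 0.003] q [ 0.28  0.63 -0.08  1.74  0.14  1.13 -1.42] t 14.1 grip pt now [ 0.5108 -0.2055  0.0972]
```

drive_tool --deltas '[{"gripper": 255,"offset": [-0.015,0,0.0054],"angular": [0,0,0]},{"gripper": 255,"offset": [-0.03,0,0.0108],"angular": [0,0,0]},{"gripper": 255,"offset": [-0.049,0,0.0177],"angular": [0,0,0]},{"gripper": 255,"offset": [-0.068,0,0.0246],"angular": [0,0,0]},{"gripper": 255,"offset": [-0.087,0.0005,0.0315],"angular": [0,0,0]}]'

```text
t: 14.6
eef_pos: [0.4394, -0.2082, 0.1514]
tool_rot: [0.002, 0.985, 0.009, -0.173]
contact_force: [2.9, 2.1, -0.9]
gripper_width: -0.002
grasp_force: 1.4
```

drive_tool --deltas '[{"gripper": 255,"offset": [-0.012,0,0.0044],"angular": [0,0,0]},{"gripper": 255,"offset": [-0.022,0,0.008],"angular": [0,0,0]},{"gripper": 255,"offset": [-0.03,0,0.0109],"angular": [0,0,0]},{"gripper": 255,"offset": [-0.036,0,0.0131],"angular": [0,0,0]},{"gripper": 255,"offset": [-0.039,0.0005,0.0142],"angular": [0,0,0]}]'

```text
t: 15.1
eef_pos: [0.3964, -0.2103, 0.1504]
tool_rot: [0.002, 0.985, 0.008, -0.175]
contact_force: [2.5, 1.3, 0.3]
gripper_width: 0.002
grasp_force: 1.1
```

```bash
python3 calc.py .3695 -.209 .097 1 20
```

```text
tcp [ 0.388 -0.209  0.148] offset [-0.0069 -0.0018  0.0054] angular [ 0.002  0.004 -0.001] q [ 0.34  0.47 -0.07  2.04  0.16  0.98 -1.39] t 15.1 grip pt now [ 0.3778 -0.2107  0.0997]
```

drive_tool --deltas '[{"gripper": 255,"offset": [-0.003,0,0.001],"angular": [0,0,0]},{"gripper": 255,"offset": [-0.005,0,0.002],"angular": [0,0,0]},{"gripper": 255,"offset": [-0.007,0,0.003],"angular": [0,0,0]},{"gripper": 255,"offset": [-0.009,0,0.0035],"angular": [0,0,0]},{"gripper": 255,"offset": [-0.009,0,0.0035],"angular": [0,0,0]}]'

```text
t: 15.6
eef_pos: [0.3865, -0.2106, 0.15]
tool_rot: [0.002, 0.984, 0.008, -0.175]
contact_force: [0.6, -0.0, -0.3]
gripper_width: -0.004
grasp_force: 0.5
```

drive_tool --deltas '[{"gripper": 255,"offset": [-0.002,0,0.0007],"angular": [0,0,0]},{"gripper": 255,"offset": [-0.004,0,0.0014],"angular": [0,0,0]},{"gripper": 255,"offset": [-0.006,0,0.002],"angular": [0,0,0]},{"gripper": 255,"offset": [-0.006,0,0.002],"angular": [0,0,0]}]'

```text
t: 16.0
eef_pos: [0.3831, -0.2106, 0.1504]
tool_rot: [0.003, 0.985, 0.009, -0.172]
contact_force: [8.8, -0.2, -4.9]
gripper_width: -0.001
grasp_force: 4.0
```

drive_tool --deltas '[{"gripper": 255,"offset": [-0.002,0,0.0007],"angular": [0,0,0]},{"gripper": 255,"offset": [-0.003,0,0.001],"angular": [0,0,0]},{"gripper": 255,"offset": [-0.003,0,0.001],"angular": [0,0,0]}]'

```text
t: 16.3
eef_pos: [0.3825, -0.2105, 0.1506]
tool_rot: [0.003, 0.986, 0.009, -0.169]
contact_force: [13.6, -0.7, -9.3]
gripper_width: 0.002
grasp_force: 6.8
```

drive_tool --deltas '[{"gripper": 255,"offset": [0.01,0,-0.004],"angular": [0,0,0]},{"gripper": 255,"offset": [0.019,0,-0.007],"angular": [0,0,0]},{"gripper": 255,"offset": [0.01,0,-0.035],"angular": [0,0,0]},{"gripper": 150,"offset": [0,0,-0.07],"angular": [0,0,0]},{"gripper": 50,"offset": [-0.015,0,-0.1],"angular": [0,0,0]}]'

```text
t: 16.8
eef_pos: [0.3978, -0.2099, 0.2504]
tool_rot: [0.002, 0.984, 0.009, -0.176]
contact_force: [0.5, -0.9, 0.3]
gripper_width: 0.331
grasp_force: 0.0
```

```bash
python3 calc.py .558 -.206 .212 1.2 0
```

```text
tcp [ 0.558 -0.206  0.266] offset [ 0.1449 -0.0011 -0.0702] angular [ 0.     0.451 -0.005] q [ 0.35  0.32 -0.07  1.97  0.13  1.2  -1.35] t 16.8 grip pt now [ 0.3791 -0.2103  0.1998]
```

drive_tool --deltas '[{"gripper": 0,"offset": [0.036,0,-0.018],"angular": [0,0.11,0]},{"gripper": 0,"offset": [0.072,0,-0.035],"angular": [0,0.22,0]},{"gripper": 0,"offset": [0.108,0,-0.052],"angular": [0,0.33,0]},{"gripper": 0,"offset": [0.135,-0.001,-0.065],"angular": [0,0.42,0]},{"gripper": 0,"offset": [0.145,-0.001,-0.07],"angular": [0,0.451,-0.005]}]'

```text
t: 17.3
eef_pos: [0.5594, -0.2058, 0.2652]
tool_rot: [0.0, 1.0, 0.011, 0.002]
contact_force: [-1.0, 0.3, -1.1]
gripper_width: 0.995
grasp_force: 0.0
```

drive_tool --deltas '[{"gripper": 0,"offset": [0,0,0],"angular": [0,0,0]},{"gripper": 0,"offset": [0,0,0],"angular": [0,0,0]}]'

```text
t: 17.5
eef_pos: [0.5565, -0.2065, 0.2643]
tool_rot: [0.0, 1.0, 0.01, -0.001]
contact_force: [0.6, -0.1, 0.1]
gripper_width: 0.999
grasp_force: 0.0
```

```bash
python3 snap.py w6; python3 calc.py .56 -.206 .112 1.2 0
```

```text
tcp [ 0.56  -0.206  0.166] offset [ 0.0037 -0.0006  0.0984] angular [ 0.001  0.002 -0.001] q [ 0.34  0.39 -0.11  1.79  0.05  0.97 -1.35] t 17.55 grip pt now [ 0.5564 -0.2066  0.2104]
```

View pics/w6.png

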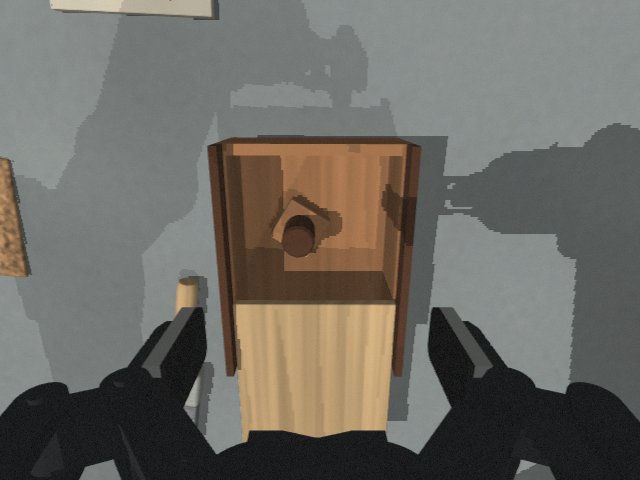

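The stamp's handle top is at (299,240), with foot corners at about (295,195), (329,218) and (272,233). The lid is fully open, its edge at row 300.

```bash
python3 - <<'E'
import pickle
from h import *
im,m=pickle.load(open("w6.pkl","rb"))
print("handle",on(m,299,239.5,.056));c=[on(m,u,v,.022) for u,v in((295,195),(329,218),(272,233))];print(c,"mid",(c[1]+c[2])/2)
print("inner walls z.06",[on(m,u,.5*(160+270),.06) for u in(228,406)],"lid edge",on(m,315,301,.068),"end wall",on(m,315,143,.076),on(m,315,155,.06))
m=pickle.load(open("d0.pkl","rb"))
E
```

```text
handle [ 0.5409 -0.1933  0.056 ]
[array([ 0.5678, -0.1884,  0.022 ]), array([ 0.5487, -0.2169,  0.022 ]), array([ 0.5346, -0.169 ,  0.022 ])] mid [ 0.54165 -0.19295  0.022  ]
inner walls z.06 [array([ 0.5602, -0.1414,  0.06  ]), array([ 0.5629, -0.2717,  0.06  ])] lid edge [ 0.4955 -0.2063  0.068 ] end wall [ 0.6144 -0.2041  0.076 ] [ 0.6048 -0.2042  0.06  ]
```

drive_tool --deltas '[{"gripper": 100,"offset": [-0.0155,-0.0135,0.02],"angular": [0,0,0]},{"gripper": 100,"offset": [-0.0155,-0.0135,0.06],"angular": [0,0,0]},{"gripper": 100,"offset": [-0.0155,-0.0135,0.09],"angular": [0,0,0]},{"gripper": 100,"offset": [-0.0155,-0.0135,0.09],"angular": [0,0,0]},{"gripper": 100,"offset": [-0.0155,-0.0135,0.09],"angular": [0,0,0]}]' --grip_force 40

```text
t: 18.05
eef_pos: [0.5419, -0.1934, 0.1753]
tool_rot: [0.0, 1.0, 0.01, 0.0]
contact_force: [0.7, -0.2, 0.6]
gripper_width: 0.607
grasp_force: 0.0
```

```bash
python3 calc.py .541 -.193 .043 1.2 0
```

```text
tcp [ 0.541 -0.193  0.097] offset [-0.0009 -0.0005  0.0783] angular [ 0.001 -0.    -0.   ] q [ 0.32  0.47 -0.11  1.9   0.07  0.77 -1.38] t 18.05 grip pt now [ 0.5419 -0.1935  0.1213]
```

drive_tool --deltas '[{"gripper": 100,"offset": [-0.001,0,0.02],"angular": [0,0,0]},{"gripper": 100,"offset": [-0.001,0,0.04],"angular": [0,0,0]},{"gripper": 100,"offset": [-0.001,0,0.06],"angular": [0,0,0]},{"gripper": 100,"offset": [-0.001,0,0.078],"angular": [0,0,0]},{"gripper": 100,"offset": [-0.001,0,0.078],"angular": [0,0,0]}]'

```text
t: 18.55
eef_pos: [0.5438, -0.1955, 0.0994]
tool_rot: [0.002, 1.0, 0.01, 0.003]
contact_force: [0.1, -1.4, 2.1]
gripper_width: 0.609
grasp_force: 0.7
```

drive_tool --deltas '[{"gripper": 140,"offset": [0,0,0],"angular": [0,0,0]},{"gripper": 180,"offset": [0,0,0],"angular": [0,0,0]},{"gripper": 220,"offset": [0,0,0],"angular": [0,0,0]},{"gripper": 255,"offset": [0,0,0],"angular": [0,0,0]},{"gripper": 255,"offset": [0,0,0],"angular": [0,0,0]}]'

```text
t: 19.05
eef_pos: [0.5425, -0.1935, 0.0987]
tool_rot: [0.001, 1.0, 0.011, 0.002]
contact_force: [-1.0, -1.1, 6.7]
gripper_width: 0.291
grasp_force: 39.1
```

drive_tool --deltas '[{"gripper": 255,"offset": [0,0,-0.01],"angular": [0,0,0]},{"gripper": 255,"offset": [0,0,-0.03],"angular": [0,0,0]},{"gripper": 255,"offset": [0,0,-0.06],"angular": [0,0,0]},{"gripper": 255,"offset": [0,0,-0.095],"angular": [0,0,0]},{"gripper": 255,"offset": [0,0,-0.115],"angular": [0,0,0]}]'

```text
t: 19.55
eef_pos: [0.5421, -0.1932, 0.2156]
tool_rot: [0.001, 1.0, 0.011, 0.003]
contact_force: [0.9, -0.4, -0.3]
gripper_width: 0.288
grasp_force: 39.4
```

drive_tool --deltas '[{"gripper": 255,"offset": [0,-0.02,0],"angular": [0,0,0]},{"gripper": 255,"offset": [0.001,-0.06,0],"angular": [0,0,0]},{"gripper": 255,"offset": [0.001,-0.1,0],"angular": [0,0,0]},{"gripper": 255,"offset": [0.002,-0.14,0],"angular": [0,0,0]},{"gripper": 255,"offset": [0.002,-0.18,0],"angular": [0,0,0]}]'

```text
t: 20.05
eef_pos: [0.5392, -0.0116, 0.2128]
tool_rot: [0.0, 1.0, 0.011, 0.001]
contact_force: [0.5, -0.4, -1.4]
gripper_width: 0.293
grasp_force: 39.4
```

drive_tool --deltas '[{"gripper": 255,"offset": [0,-0.04,0],"angular": [0,0,0]},{"gripper": 255,"offset": [0.001,-0.08,0],"angular": [0,0,0]},{"gripper": 255,"offset": [0.001,-0.11,0],"angular": [0,0,0]},{"gripper": 255,"offset": [0.001,-0.125,0],"angular": [0,0,0]},{"gripper": 255,"offset": [0.001,-0.125,0],"angular": [0,0,0]}]'

```text
t: 20.55
eef_pos: [0.5376, 0.114, 0.2123]
tool_rot: [0.0, 1.0, 0.013, 0.001]
contact_force: [0.3, -0.3, -0.7]
gripper_width: 0.291
grasp_force: 39.5
```

```bash
python3 calc.py .539 .1125 .041 1.2 0; python3 snap.py w7; python3 - <<'E'
import pickle
from h import *
im,m=pickle.load(open("w7.pkl","rb"))
H,S,V=cv2.split(cv2.cvtColor(im,cv2.COLOR_BGR2HSV))
for s,c,b in blobs((H>8)&(H<25)&(S>100),1500):
    r=rect(b);print(s,c,[on(m,*q,.004)[:2] for q in cv2.boxPoints(r)])
E
```

```text
tcp [0.539 0.112 0.095] offset [0.0011 0.0015 0.1173] angular [ 0.    -0.003  0.005] q [-0.16  0.39 -0.21  1.93  0.11  0.83 -1.97] t 20.55 grip pt now [0.5377 0.114  0.1583]
[0, 76, 140, 107, 10960] [59.5, 128.7] [array([0.633 , 0.3277]), array([0.6353, 0.2351]), array([0.564 , 0.2434]), array([0.5615, 0.3439])]
[243, 140, 157, 252, 24935] [317.1, 236.3] [array([0.3903, 0.1889]), array([0.5963, 0.1642]), array([0.5898, 0.0568]), array([0.3796, 0.0563])]
[0, 185, 139, 117, 10309] [59.8, 243.0] [array([0.5346, 0.3657]), array([0.5695, 0.2536]), array([0.4945, 0.241 ]), array([0.4537, 0.3623])]
[611, 245, 29, 126, 1888] [629.7, 320.3] [array([ 0.5244, -0.1105]), array([ 0.5249, -0.1318]), array([ 0.4127, -0.1636]), array([ 0.4121, -0.1397])]
[0, 287, 140, 155, 11035] [60.5, 364.0] [array([0.366 , 0.4231]), array([0.5031, 0.2932]), array([0.4506, 0.2444]), array([0.2971, 0.3754])]
```

drive_tool --deltas '[{"gripper": 255,"offset": [0.001,0.001,0.03],"angular": [0,0,0]},{"gripper": 255,"offset": [0.001,0.001,0.065],"angular": [0,0,0]},{"gripper": 255,"offset": [0.001,0.001,0.095],"angular": [0,0,0]},{"gripper": 255,"offset": [0.001,0.001,0.11],"angular": [0,0,0]},{"gripper": 255,"offset": [0.001,0.001,0.114],"angular": [0,0,0]}]'

```text
t: 21.1
eef_pos: [0.5386, 0.1084, 0.0964]
tool_rot: [0.001, 1.0, 0.009, -0.0]
contact_force: [0.0, -0.4, -0.7]
gripper_width: 0.29
grasp_force: 39.4
```

drive_tool --deltas '[{"gripper": 255,"offset": [0,0,0.001],"angular": [0,0,0]},{"gripper": 255,"offset": [0,0,0.002],"angular": [0,0,0]},{"gripper": 255,"offset": [0,0,0.003],"angular": [0,0,0]},{"gripper": 255,"offset": [0,0,0.003],"angular": [0,0,0]}]'

```text
t: 21.5
eef_pos: [0.5397, 0.1108, 0.0956]
tool_rot: [0.0, 1.0, 0.011, 0.002]
contact_force: [-0.3, -0.1, -0.4]
gripper_width: 0.289
grasp_force: 39.4
```

drive_tool --deltas '[{"gripper": 255,"offset": [0,0,0.001],"angular": [0,0,0]},{"gripper": 255,"offset": [0,0,0.002],"angular": [0,0,0]},{"gripper": 255,"offset": [0,0,0.002],"angular": [0,0,0]}]'

```text
t: 21.8
eef_pos: [0.5397, 0.1109, 0.0947]
tool_rot: [0.001, 1.0, 0.011, 0.002]
contact_force: [-5.3, -1.8, 15.6]
gripper_width: 0.289
grasp_force: 41.4
```

On the mat. Release and rise.

drive_tool --deltas '[{"gripper": 255,"offset": [0,0,-0.0015],"angular": [0,0,0]},{"gripper": 220,"offset": [0,0,-0.0015],"angular": [0,0,0]},{"gripper": 180,"offset": [0,0,-0.0015],"angular": [0,0,0]},{"gripper": 130,"offset": [0,0,-0.0015],"angular": [0,0,0]},{"gripper": 80,"offset": [0,0,-0.0015],"angular": [0,0,0]}]'

```text
t: 22.3
eef_pos: [0.5391, 0.1107, 0.0941]
tool_rot: [0.001, 1.0, 0.011, 0.001]
contact_force: [0.4, 0.1, 0.4]
gripper_width: 0.625
grasp_force: 0.0
```

drive_tool --deltas '[{"gripper": 80,"offset": [0,0,-0.01],"angular": [0,0,0]},{"gripper": 80,"offset": [0,0,-0.04],"angular": [0,0,0]},{"gripper": 80,"offset": [0,0,-0.08],"angular": [0,0,0]},{"gripper": 0,"offset": [0,0,-0.12],"angular": [0,0,0]},{"gripper": 0,"offset": [0,0,-0.17],"angular": [0,0,0]}]'

```text
t: 22.8
eef_pos: [0.5378, 0.1106, 0.2655]
tool_rot: [0.001, 1.0, 0.011, -0.0]
contact_force: [0.8, 0.6, 0.0]
gripper_width: 0.985
grasp_force: 0.0
```

drive_tool --deltas '[{"gripper": 0,"offset": [0,0.03,0],"angular": [0,0,0]},{"gripper": 0,"offset": [0,0.03,0],"angular": [0,0,0]},{"gripper": 0,"offset": [0,0.03,0],"angular": [0,0,0]}]'

```text
t: 23.1
eef_pos: [0.5392, 0.0801, 0.2646]
tool_rot: [0.001, 1.0, 0.01, 0.001]
contact_force: [-0.3, 0.4, -0.3]
gripper_width: 1.002
grasp_force: 0.0
```

```bash
python3 snap.py w8; python3 snap.py s8 scene; python3 - <<'E'
import cv2,numpy as np
a=cv2.imread("pics/s8.png");b=cv2.imread("pics/w8.png")
cv2.imwrite("pics/c8.png",np.hstack([cv2.resize(a[140:400,150:470],(480,390)),cv2.resize(b,(320,240))[np.arange(390)%240]]))
E
```

```text
(no output)
```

The picture allowance is used up, so I check the end state numerically.

```bash
python3 - <<'E'
import pickle
from h import *
im,m=pickle.load(open("w8.pkl","rb"));hsv=cv2.cvtColor(im,cv2.COLOR_BGR2HSV);H,S,V=cv2.split(hsv)
print("exp handle top",np.round(proj(m,(.539,.111,.052))),"foot",np.round(proj(m,(.539,.111,.018))),"mat corners",[np.round(proj(m,(x,y,.004))).tolist() for x,y in((.594,.167),(.594,.057),(.485,.167),(.485,.057))])
for s,c,b in blobs((H<14)&(S>110)&(V<150)&(V>30),100):print("wrist",s,c,np.round(hsv[b].mean(0)))
w6=pickle.load(open("w6.pkl","rb"))[0];print("handle colour",cv2.cvtColor(w6,cv2.COLOR_BGR2HSV)[240,299])
i2,m2=pickle.load(open("s8.pkl","rb"));H,S,V=cv2.split(cv2.cvtColor(i2,cv2.COLOR_BGR2HSV))
print("scene exp stamp",np.round(proj(m2,(.539,.111,.03))),[ (n,np.round(proj(m2,P))) for n,P in(("jar",(.453,.283,.055)),("pot",(.535,.273,.045)),("cup",(.601,.266,.04)))])
for s,c,b in blobs((H<14)&(S>100)&(V<200),80):
    if 150<c[0]<470 and 130<c[1]<300:print("scene",s,c)
E
```

```text
exp handle top [276. 219.] foot [280. 208.] mat corners [[213.0, 138.0], [346.0, 141.0], [221.0, 261.0], [341.0, 263.0]]
wrist [0, 85, 125, 87, 7455] [62.7, 126.3] [ 10. 131.  84.]
wrist [571, 125, 69, 120, 2263] [607.3, 164.5] [ 12. 125.  74.]
wrist [0, 176, 126, 94, 7757] [61.3, 219.7] [ 10. 131.  83.]
wrist [252, 180, 59, 61, 1492] [278.5, 213.5] [ 12. 127.  83.]
wrist [538, 184, 102, 181, 4920] [588.7, 287.8] [ 12. 127.  74.]
wrist [555, 197, 28, 44, 226] [565.8, 218.8] [ 12. 120.  64.]
wrist [0, 264, 128, 120, 8376] [64.2, 319.8] [  9. 133.  89.]
handle colour [  9 132  81]
scene exp stamp [345. 235.] [('jar', array([408., 195.])), ('pot', array([414., 222.])), ('cup', array([419., 244.]))]
scene [395, 173, 40, 90, 2212] [413.6, 218.4]
scene [170, 203, 70, 85, 2029] [203.0, 255.0]
scene [334, 234, 21, 16, 94] [345.1, 242.0]
scene [360, 290, 22, 20, 327] [371.0, 298.8]
```

The stamp's blob (cols 252–311, rows 180–241) is centred where an upright stamp should project. It lies well inside the mat outline (213–346, 138–263).

```bash
python3 -c "
from station import bot
print(bot.hand_in())"
```

```text
the job is handed in; nothing more can be done
None
```

The job is handed in: the cup and jar are upright in the tray on either side of its pot, the lid is pushed to its stop, and the stamp is foot down on the mat. I had no picture views left at the end, so the stamp's final pose is confirmed only by measurements from the last camera images.

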